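Hang the forming stake in the gravity rack

TASK

The wooden forming stake with the rectangular head is lying on the jeweller's bench. Stand it upright on its foot on the bench and let go of it, then take a fresh hold of it by the head and lower it, foot down, into the open upper end of the sloping two-rail rack, so that it hangs by its head and slides down under the clear cover until it rests against the end stop. Leave the other things on the bench where they are.

Things in the scene. Friction and masses are not known exactly. Their poses are not given: they have to be found in the camera images.
- stake: T-shaped forming stake, dark hardwood, steel face on its rectangular head; 92 mm long. Origin: centre of the flat foot; z from foot to head. Shank 40 (x) by 22 (y) mm, z = 0 to 70. Starts lying: x level, y nearly down, z rising 10.5 deg towards the head, which points to the robot's left (+y) give or take 40 deg; rests on an edge of the foot and a lower edge of the head. About 0.13 to 0.24 kg
- head (a point): centre of the stake's head, a flat-faced block 56 mm (stake x) by 48 mm (stake y) by 22 mm (z = 70 to 92 mm); this point at stake z = 81 mm, 26 mm above the bench while it lies. Standing on its foot the stake is stable up to about 10 degrees of lean
- neck (a point): centre of the underside of the stake's head, where the shank begins (stake z = 70 mm)
- rack: fixed steel rack: base plate 120 by 240 by 8 mm on the bench, four legs and the two sloping rails. Origin: centre of the base plate's underside; z up; the rails run downhill along its -y axis, which points roughly to the robot's right. Rails top about 180 mm above the bench at the uphill (rack +y) end.
- rails: two polished, slippery rails sloping 25 degrees. Origin: middle of the slot, level with the rails' top faces, where the stake's neck lies when home. x downhill, y across, z square to the rails. Rails x = -175 (open upper end) to +35 mm, 8 mm thick, each 28 mm wide; slot between them 30 mm wide, open below all along. The lower half is covered, see seat
- seat (a point): origin of the rails, 105 mm above the bench: the neck lies here (within a few mm) when the stake rests against the end stop, a plate with its face at rails x = +29 mm. From rails x = -70 to +35 mm a clear cover 32 mm above the rails and side walls (inner faces at y = +-32 mm) enclose the track; the head enters them only by sliding
- entry (a point): middle of the slot, level with the rails' top faces, at rails x = -118 mm, 155 mm above the bench, in the part open from above and the sides (rails x = -175 to -70 mm): a good place to lower the stake. Only the shank's 22 mm side passes the slot (stake x along it), the head does not. A stake let go here slides down by itself and leans with the rails
- round_stake: bystander: another wooden stake, round head 62 mm, round shank 38 mm (too thick for the rack), 106 mm tall, standing; origin under its centre
- bench_block: bystander: steel block 75 by 75 by 25 mm; origin under its centre
- hammer: bystander: hammer lying, 260 mm long along its x, 26 mm high; origin at mid length, under it
- jar: bystander: amber glass jar, 56 mm across, 75 mm high; origin under its centre
- file: bystander: file with wooden handle lying along its x, 240 mm long, 24 mm high; origin near mid length
- mandrel: bystander: upright steel ring mandrel, base 80 mm across, 192 mm high; origin under its centre
Things that resemble listed ones, but are neither listed nor needed, are in the scene too. What is shaped like the stake but yellow is not meant.

How it is judged:
On the way, in this order (a step that is already met when the one before it is completed fails the run):
1. the stake stands upright on its foot on the bench, let go (angle between stake's own z axis and vertical below 0.1 rad and height (world z) of stake between -0.004 and 0.006 m and contact force between the fingers and stake below 0.05 N and linear speed of stake below 0.03 m/s), for 0.2 s.
2. the stake has slid home in the rack and the fingers are off it (distance between neck and seat below 0.012 m and angle between the z axis of stake and the z axis of rails, either way round below 0.12 rad and angle between the x axis of stake and the x axis of rails, either way round below 0.25 rad and z of stake in the frame of rails below -0.055 m and linear speed of stake below 0.02 m/s and contact force between the fingers and stake below 0.05 N), for 0.2 s.
At the end, for the whole second after the job is handed in: The stake hangs in the rack at rest, head up: the centre of its head's underside within 12 mm of the seat point, its long axis within 0.12 rad of square to the rails, its head's length within 0.25 rad of the slot's direction, its foot below the rails, nothing touched by the robot (all of step 2).
It fails at once if a bystander is pushed more than 40 mm or knocked over (distance of any of round_stake, bench_block, hammer, jar, file, mandrel from where it was at the start of the episode above 0.04 m or angle between any of round_stake, jar, mandrel's own z axis and vertical above 0.5 rad).
It also fails if it takes over 56 s, if anything falls off the work surface, if the arm or the gripper's body presses on something with over 40 N, if the wrist force passes 120 N, or if a joint passes its speed limit or range.

ROBOT

A 6-joint arm with a two-finger parallel gripper is mounted at the origin on the work surface. World frame = base frame: x ahead of the robot, y to its left, z up, the work surface at z = 0. Lengths are in m, angles in rad, forces in N, time in s.
With the tool pointing down it reaches from about 0.25 to 0.775 m from the base axis. Payload 4 kg.
Tool frame: the origin (TCP) lies at the centre of the arm's flange, where the gripper is bolted on; the fingertips stand 199 mm ahead of it and the grasp point (between the pads) lies 180 mm ahead of it (robot.tcp_to_tips is the distance from the TCP to the fingertips, in m); z points along the fingers, y is the line along which they close (so a half turn about z gives the same grasp; the last joint's range is limited). The gripper opens to 94 mm and grips with 3 to 60 N. Pads are 16 mm wide; open, the fingers measure 119 mm over their backs; the gripper's body (75 mm by 177 mm) begins 78 mm behind the grasp point.
Start: joints at [1.211, 0.087, 1.371, -0, 1.684, -0.103], TCP at [0.14, 0.532, 0.405] pointing down, gripper open.
Joint ranges: [-3.1, 3.1], [-0.76, 2.03], [0.27, 2.55], [-1.08, 4.22], [0.17, 2.65], [-2.57, 2.57]. Speed limits (rad/s): [2.79, 2.79, 3.14, 3.14, 3.14, 3.14].

INTERFACE

Orientations are given as [roll, pitch, yaw] about the fixed x, y, z axes, in that order (R = Rz(yaw) Ry(pitch) Rx(roll)).
In Python, from bench import telemetry, snapshot, ticket, robot gives the robot as it stands.
- The arm moves only by the tool apply_moves, never from a script. Its argument "moves" is a list that holds one entry, the list of rows, each a list of 5 numbers: the shift along the tool's x, y, z in units of 50 mm (1.0 is 50 mm), then the turn about the tool's z in units of 10 degrees (1.0 is 10 degrees), then the closure, from 0 (fully open) to 1 (shut). A call has 1 to 10 rows; each row is the pose to reach, as a shift and turn from the pose commanded when the call began, along the tool's axes at that moment; what a row does not reach only later rows make up. A row lasts 1/8 s, in which the tool goes at most 62.5 mm and 10.7 degrees, less where a joint would pass 70% of its speed; a pose out of reach is approached as far as the arm can. A call with a gripper value outside its range is refused whole. The fingers move at their own pace and stop on an object; the grip force is fixed at half the most. Time passes only in rows, so rows that repeat a pose let the fingers close. It gives the time, the measured TCP pose, the force, the opening and the grip force at its end, in the units of the state.
- telemetry.get_obs(): the state, without advancing time (a new reading comes with each control period).
- snapshot(name): name is "side" or "top"; returns a dict with "image" (384x512x3 uint8, red, green, blue), "fovy" (degrees; the focal length in pixels is half the picture's height over the tangent of half this angle, whatever the lens; pixels are square), "cx", "cy" (the principal point, pixels), "R" (3x3) and "t" (3): a world point X has camera coordinates R X + t. Camera axes: x right, y down, z forward; pixel columns grow to the right and rows downward; lengths in m; the calibration is good to about 2 mm. A picture is of the moment at which its call begins. There is no depth.
- ticket.close_job(): hands the job in; it is judged then, once.
The state is a dict: "time": time; "joint_positions": joint angles; "qvel": joint speeds; "joint_torque": joint torques, N m; "tool_pos": TCP position; "ee_rot": TCP orientation; "wrist_force": force on the tool from outside, world axes, zero at the start; "wrist_torque": the same for the moment, N m; "width": finger opening in m; "finger_force": force on a finger pad.
Only numpy, scipy, OpenCV 4.12 (cv2) and the standard library are available. Lean on these libraries where they do the work, as an engineer would, in place of code of your own. Each camera call takes 0.05 s, during which the arm holds its last target. There are 200 camera calls.

## Working session

There is one attempt and no reset: what is moved stays moved. The work goes in short steps, Python scripts to look and compute and a tool call to move; the robot and the scene stay as the last step left them, time stands still between calls to the robot, and variables do not carry over. Pictures are saved under pics/ and viewed, at most 10 in all, crops included, and the job is handed in when it is done.

Besides the shell and the picture viewer there is one more tool, called after "Call:" by a JSON object that holds its "api" and its "payload", one argument or row to a line. apply_moves: Moves the arm, as the interface text tells. Its arguments: {"type":"object","properties":{"moves":{"type":"array","items":{"type":"array","items":{"type":"array","items":{"type":"number"}}}}},"required":["moves"]}

```bash
mkdir -p pics; ls; python3 - <<'E'
from bench import telemetry, snapshot, robot
import cv2,numpy as np
for n in("side","top"):
    s=snapshot(n);cv2.imwrite(f"pics/{n}0.png",s["image"][:,:,::-1]);print(n,s["fovy"],s["cx"],s["cy"],np.round(s["R"],3).tolist(),np.round(s["t"],3))
    np.savez(f"{n}0.npz",**s)
o=telemetry.get_obs();print(o)
E
```

```text
pics
side 56.90226961120985 258.440237479413 192.2136284247504 [[-0.949, -0.314, -0.019], [-0.194, 0.63, -0.752], [0.249, -0.71, -0.659]] [0.511 0.197 0.86 ]
top 55.62367671107445 253.04283081412714 194.3075094157888 [[-0.022, -1.0, 0.008], [-0.996, 0.021, -0.092], [0.092, -0.01, -0.996]] [0.021 0.567 1.238]
{'time': 0.1, 'joint_positions': array([ 1.21091823e+00,  8.79114959e-02,  1.37208607e+00,  9.13034222e-07,
        1.68361722e+00, -1.03114257e-01]), 'qvel': array([-0.00091138, -0.00198565, -0.00421496, -0.00119933,  0.00104888,
       -0.00113628]), 'joint_torque': array([ 2.28993333e-03, -3.41252625e+01, -3.03300977e+01,  7.19894283e-02,
        3.04994301e-02, -9.61536557e-05]), 'tool_pos': array([0.13965204, 0.53187743, 0.40361286]), 'ee_rot': array([-3.13958136e+00, -2.09042967e-04,  2.88482870e+00]), 'wrist_force': array([-0.06588917,  0.20998454,  0.48518724]), 'wrist_torque': array([-0.00919921,  0.01420536,  0.06421471]), 'finger_force': 0.0, 'width': 0.09392810308100977}
```

View pics/side0.png

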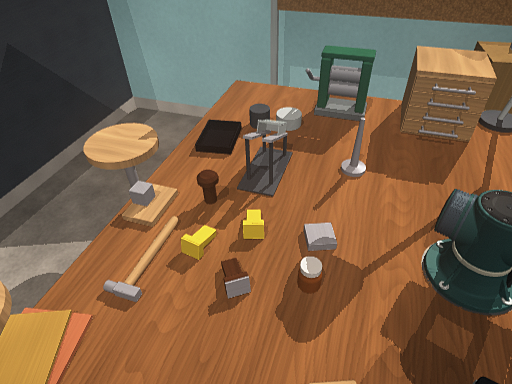

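View pics/top0.png

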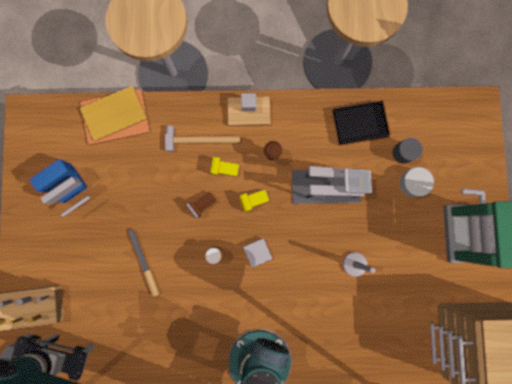

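The side view shows the stake at (235,278), with its steel face towards the lower right, and the rack at (268,155). The top view shows the stake at (201,204), its head pointing lower-left, and the rack at (332,186), its open end on the left. I'll make enlarged crops next.

```bash
python3 - <<'E'
import cv2,numpy as np
t=cv2.imread("pics/top0.png");s=cv2.imread("pics/side0.png")
def c(im,x0,y0,w,h,W,H): return cv2.resize(im[y0:y0+h,x0:x0+w],(W,H),interpolation=cv2.INTER_CUBIC)
a=c(t,180,180,50,40,375,300);b=c(t,285,155,100,60,425,300*425*60//100//255 if 0 else 255)
b=cv2.copyMakeBorder(b,0,45,0,0,cv2.BORDER_CONSTANT)
d=c(s,210,250,50,50,300,300);d=cv2.copyMakeBorder(d,0,0,0,75,cv2.BORDER_CONSTANT)
e=c(s,230,110,85,60,425,300)
cv2.imwrite("pics/crop0.png",np.vstack([np.hstack([a,b]),np.hstack([d,e])]))
E
cat > h.py <<'E'
import numpy as np,cv2
def cam(n):
    s=dict(np.load(f"{n}.npz"));f=192/np.tan(np.radians(float(s["fovy"]))/2);return s,f
def ray(n,u,v):
    s,f=cam(n);R,t=s["R"],s["t"];d=R.T@np.array([(u-s["cx"])/f,(v-s["cy"])/f,1]);return -R.T@t,d/np.linalg.norm(d)
def onz(n,u,v,z):
    o,d=ray(n,u,v);return o+d*(z-o[2])/d[2]
def tri(n1,p1,n2,p2):
    o1,d1=ray(n1,*p1);o2,d2=ray(n2,*p2);A=np.stack([d1,-d2],1);k=np.linalg.lstsq(A,o2-o1,rcond=None)[0]
    a,b=o1+k[0]*d1,o2+k[1]*d2;return (a+b)/2,np.linalg.norm(a-b)
def proj(n,X):
    s,f=cam(n);c=s["R"]@X+s["t"];return np.array([s["cx"]+f*c[0]/c[2],s["cy"]+f*c[1]/c[2]])
E
```

```text
(no output)
```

View pics/crop0.png

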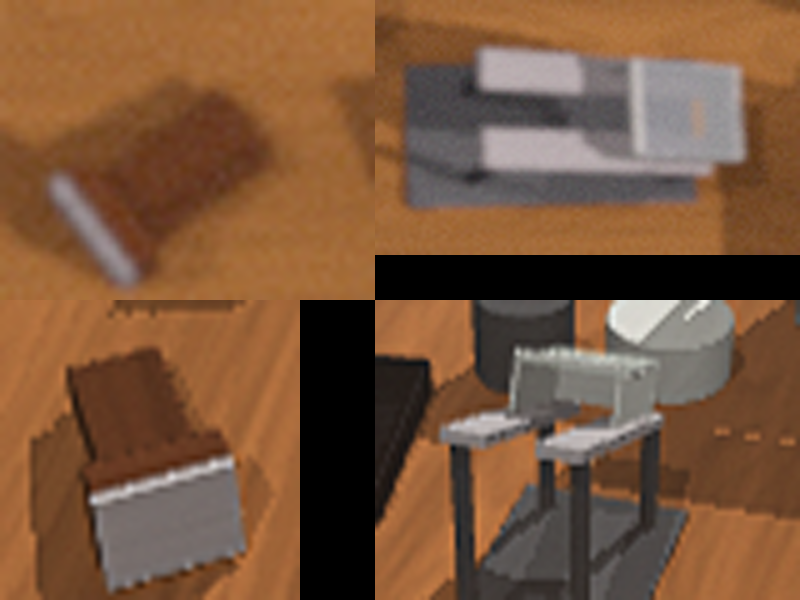

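The crops show the steel face's upper corners clearly in both views, along with the rails' upper-end corners. I'll triangulate those.

```bash
cat > m.py <<'E'
from h import *
T=lambda c:((c[0]+.5)/7.5+179.5,(c[1]+.5)/7.5+179.5)
S=lambda c:((c[0]+.5)/6+209.5,(c[1]-300+.5)/6+249.5)
TR=lambda c:((c[0]-375+.5)/4.25+284.5,(c[1]+.5)/4.25+154.5)
SR=lambda c:((c[0]-375+.5)/5+229.5,(c[1]-300+.5)/5+109.5)
for nm,a,b in [("faceA",(68,175),(92,495)),("faceB",(140,272),(232,460)),("botA",(50,182),(112,590)),("botB",(122,287),(244,552))]:
    X,e=tri("top0",T(a),"side0",S(b));print(nm,X.round(4),round(e,4))
for nm,a,b in [("farout",(478,50),(441,432)),("farin",(480,93),(480,440)),("nearin",(482,128),(538,447)),("nearout",(482,170),(583,457)),
  ("coverTL far",(630,60),(520,348)),("cover near dn?",(743,160),(658,362))]:
    X,e=tri("top0",TR(a),"side0",SR(b));print(nm,X.round(4),round(e,4))
for nm,c in [("base",(406,66)),("base",(406,206)),("base",(694,206))]: print(nm,onz("top0",*TR(c),.008).round(4))
E
python3 m.py
```

```text
faceA [0.5412 0.2297 0.0438] 0.0001
faceB [0.4965 0.1976 0.0419] 0.0001
botA [0.5362 0.2434 0.003 ] 0.01
botB [0.4898 0.2112 0.0029] 0.0027
farout [ 0.6364 -0.1634  0.1755] 0.0005
farin [ 0.6085 -0.1627  0.1754] 0.0069
nearin [ 0.5788 -0.1645  0.1754] 0.0017
nearout [ 0.55   -0.163   0.1748] 0.0016
coverTL far [ 0.6267 -0.2752  0.1707] 0.0024
cover near dn? [ 0.5592 -0.3708  0.1188] 0.0032
base [ 0.6524 -0.1306  0.008 ]
base [ 0.5354 -0.1269  0.008 ]
base [ 0.5303 -0.3658  0.008 ]
```

Call:
{"api": "apply_moves", "payload": {
  "moves": [
    [[-1.2,-0.5,0,0.5,0],[-2.2,-1.0,0.2,1,0],[-3.3,-1.5,0.5,1.5,0],[-4.4,-2.1,0.8,2,0],[-5.5,-2.6,1.1,2.5,0],[-6.6,-3.1,1.4,3,0],[-7.7,-3.6,1.7,3.5,0],[-8.97,-4.2,2,3.96,0],[-8.97,-4.2,2,3.96,0],[-8.97,-4.2,2,3.96,0]]
  ]
}}

```text
time: 1.35
tool_pos: [0.5202, 0.2147, 0.3039]
ee_rot: [-3.14, -0.001, 2.193]
wrist_force: [-0.1, 0.6, 0.8]
width: 0.0943
finger_force: 0.0
```

```bash
python3 - <<'E'
from bench import telemetry, snapshot
import cv2,numpy as np
I=[]
for n,x,y in(("side",170,170),("top",120,140)):
    s=snapshot(n);np.savez(f"{n}1.npz",**s);I.append(cv2.resize(s["image"][y:y+130,x:x+130,::-1],(400,400),interpolation=2))
cv2.imwrite("pics/a1.png",np.hstack(I))
o=telemetry.get_obs();print(o["tool_pos"],o["ee_rot"],o["time"])
E
```

```text
[0.51937763 0.21588661 0.30496078] [ 3.14139281e+00 -7.28212623e-04  2.19523565e+00] 1.45
```

View pics/a1.png

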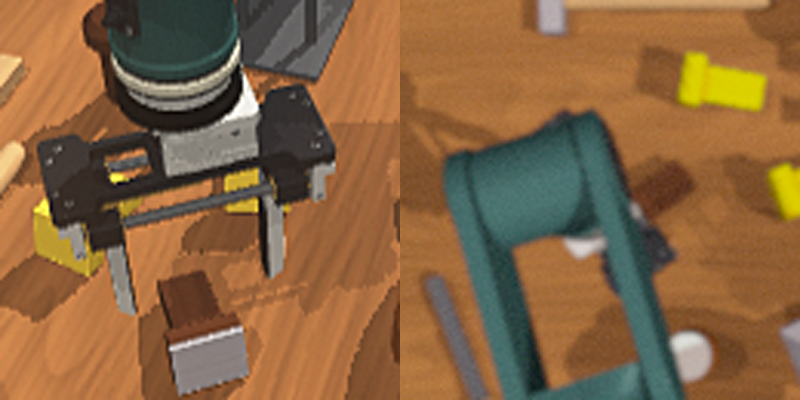

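The side crop shows both fingers straddling the head, with the tips at (125,312) and (275,275) and the face below them at (210,360). Now descend and grip.

Call:
{"api": "apply_moves", "payload": {
  "moves": [
    [[0,0,0.9,0,0],[0,0,1.5,0,0],[0,0,1.92,0,0.2],[0,0,1.92,0,0.6],[0,0,1.92,0,0.6],[0,0,1.92,0,0.6],[0,0,1.92,0,0.6]]
  ]
}}

```text
time: 2.33
tool_pos: [0.5204, 0.2153, 0.2104]
ee_rot: [3.139, 0.0, 2.194]
wrist_force: [-1.5, -0.1, 3.4]
width: 0.0559
finger_force: 30.0
```

Call:
{"api": "apply_moves", "payload": {
  "moves": [
    [[0,0,-0.8,0,0.6],[0,0,-1.8,0,0.6],[0,0,-1.8,0,0.6],[0,0,-1.8,0,0.6]]
  ]
}}

```text
time: 2.82
tool_pos: [0.5198, 0.2147, 0.2976]
ee_rot: [-3.14, -0.001, 2.193]
wrist_force: [0.3, -0.9, -2.7]
width: 0.0559
finger_force: 30.0
```

```bash
cat > look.py <<'E'
import sys
from bench import telemetry, snapshot
import cv2,numpy as np
def look(name,sx,sy,tx,ty,w=130):
    I=[]
    for n,x,y in(("side",sx,sy),("top",tx,ty)):
        s=snapshot(n);np.savez(f"{n}_{name}.npz",**s);I.append(cv2.resize(s["image"][y:y+w,x:x+w,::-1],(400,400),interpolation=2))
    cv2.imwrite(f"pics/{name}.png",np.hstack(I))
    o=telemetry.get_obs();print(o["tool_pos"],o["ee_rot"],o["time"],o["width"],o["wrist_force"],o["wrist_torque"])
if __name__=="__main__": look(sys.argv[1],*map(int,sys.argv[2:]))
E
python3 look.py a2 180 200 140 150 100
```

```text
[0.51954085 0.21467975 0.29611867] [-3.13733468e+00 -1.53118916e-03  2.19347838e+00] 2.925 0.05598728227226935 [-0.11854685 -0.61002251 -2.68490612] [ 0.02213002  0.08189276 -0.03930384]
```

View pics/a2.png

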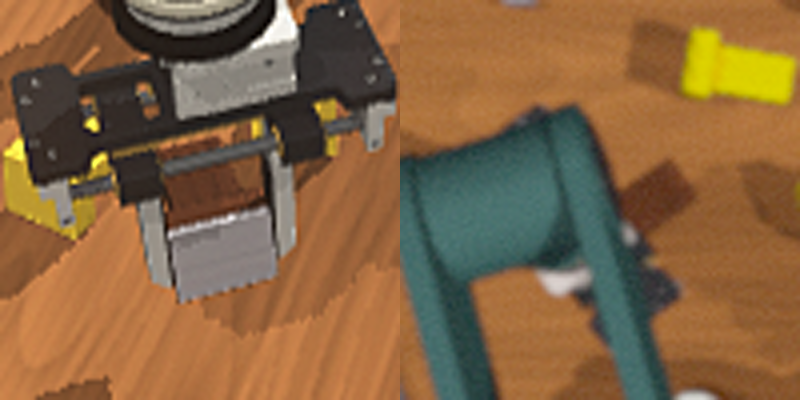

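The stake is held rigidly and level: the face is at (225,255) between the pads, and it has not swung. I'll lower it and test a softer grip.

Call:
{"api": "apply_moves", "payload": {
  "moves": [
    [[0,0,0.7,0,0.6],[0,0,1.0,0,0.5],[0,0,1.0,0,0.44],[0,0,1.0,0,0.44]]
  ]
}}

```text
time: 3.42
tool_pos: [0.5205, 0.215, 0.2493]
ee_rot: [3.141, 0.0, 2.194]
wrist_force: [0.9, 0.1, -1.8]
width: 0.0557
finger_force: 30.0
```

Call:
{"api": "apply_moves", "payload": {
  "moves": [
    [[0,0,0,0,0.42],[0,0,0,0,0.42]]
  ]
}}

```text
time: 3.68
tool_pos: [0.5204, 0.215, 0.2497]
ee_rot: [3.14, 0.001, 2.194]
wrist_force: [-0.1, -0.4, -1.4]
width: 0.0562
finger_force: 30.0
```

Call:
{"api": "apply_moves", "payload": {
  "moves": [
    [[0,0,0,0,0.41],[0,0,0,0,0.41]]
  ]
}}

```text
time: 3.92
tool_pos: [0.5202, 0.215, 0.2489]
ee_rot: [3.141, 0.0, 2.194]
wrist_force: [0.1, 0.5, -2.7]
width: 0.056
finger_force: 19.5
```

Call:
{"api": "apply_moves", "payload": {
  "moves": [
    [[0,0,-0.46,0,0.41],[0,0,-0.46,0,0.408],[0,0,-0.46,0,0.408]]
  ]
}}

```text
time: 4.3
tool_pos: [0.52, 0.2149, 0.2712]
ee_rot: [-3.141, -0.0, 2.194]
wrist_force: [0.2, -0.9, -2.2]
width: 0.056
finger_force: 12.9
```

Call:
{"api": "apply_moves", "payload": {
  "moves": [
    [[0,0,0,0,0.407],[0,0,0,0,0.407]]
  ]
}}

```text
time: 4.55
tool_pos: [0.52, 0.2149, 0.2709]
ee_rot: [-3.14, -0.001, 2.194]
wrist_force: [0.2, 0.8, -1.4]
width: 0.0558
finger_force: 9.6
```

Call:
{"api": "apply_moves", "payload": {
  "moves": [
    [[0,0,0,0,0.406],[0,0,0,0,0.406]]
  ]
}}

```text
time: 4.8
tool_pos: [0.5201, 0.215, 0.2715]
ee_rot: [-3.141, -0.0, 2.194]
wrist_force: [-0.3, 0.1, -2.0]
width: 0.0556
finger_force: 6.5
```

```bash
python3 look.py a3 180 200 140 150 100
```

```text
[0.52017939 0.21493988 0.27164849] [ 3.14154106e+00 -7.40138894e-05  2.19362379e+00] 4.9 0.0557051324357351 [ 0.39642162  0.20855643 -1.94010321] [-8.56452396e-05  1.03636734e-01 -3.59306161e-02]
```

View pics/a3.png

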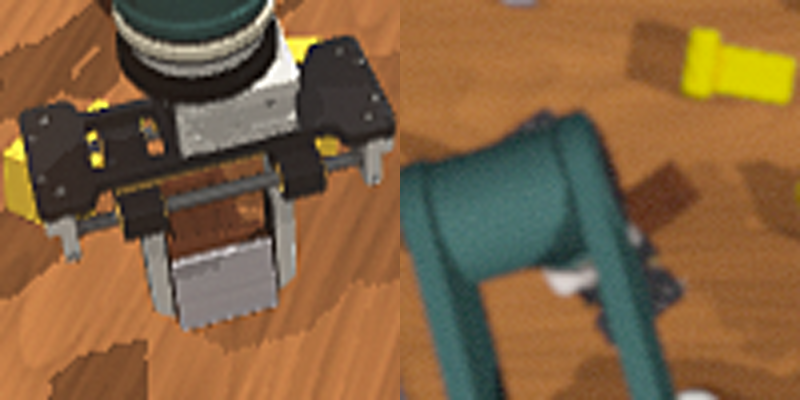

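The stake is still level at 6.5 N: the face is at (225,285) and the shank is visible in the top view at (660,195). I'll soften the grip further and track the visible shank area by colour mask.

```bash
cat > br.py <<'E'
import numpy as np,cv2,sys
from bench import snapshot,telemetry
def br(im,b=(190,180,232,222)):
    x0,y0,x1,y1=b;p=im[y0:y1,x0:x1].astype(int);m=(p[...,0]<125)&(p[...,0]-p[...,2]>25)&(p[...,1]<70)
    return m.sum(),np.argwhere(m).mean(0)+[y0,x0] if m.any() else None
if __name__=="__main__":
    print(br(np.load("top_a3.npz")["image"]),br(np.load("top0.npz")["image"]))
    s=snapshot("top");print(br(s["image"]));o=telemetry.get_obs();print(o["finger_force"],o["wrist_force"],o["time"])
E
python3 br.py
```

```text
(np.int64(215), array([199.53953488, 203.50697674])) (np.int64(303), array([202.73267327, 203.04950495]))
(np.int64(210), array([199.44761905, 203.44761905]))
6.481493494939059 [ 0.44498164 -0.69815303 -2.31452253] 4.95
```

Call:
{"api": "apply_moves", "payload": {
  "moves": [
    [[0,0,0,0,0.4055],[0,0,0,0,0.4055]]
  ]
}}

```text
time: 5.2
tool_pos: [0.5202, 0.215, 0.2717]
ee_rot: [3.141, -0.0, 2.194]
wrist_force: [0.4, -0.2, -2.1]
width: 0.056
finger_force: 4.4
```

```bash
python3 br.py
```

```text
(np.int64(215), array([199.53953488, 203.50697674])) (np.int64(303), array([202.73267327, 203.04950495]))
(np.int64(215), array([199.60930233, 203.38139535]))
4.385657524690032 [-0.60074384  0.74825563 -1.4488317 ] 5.25
```

Call:
{"api": "apply_moves", "payload": {
  "moves": [
    [[0,0,0,0,0.405],[0,0,0,0,0.405]]
  ]
}}

```text
time: 5.5
tool_pos: [0.5202, 0.2149, 0.2717]
ee_rot: [3.141, -0.0, 2.194]
wrist_force: [0.4, 0.2, -2.0]
width: 0.0562
finger_force: 2.7
```

```bash
python3 br.py
```

```text
(np.int64(215), array([199.53953488, 203.50697674])) (np.int64(303), array([202.73267327, 203.04950495]))
(np.int64(208), array([199.90865385, 203.15384615]))
2.6518582552671432 [ 0.88702669 -0.01051203 -1.89840223] 5.55
```

Call:
{"api": "apply_moves", "payload": {
  "moves": [
    [[0,0,0,0,0.4048],[0,0,0,0,0.4048],[0,0,0,0,0.4048]]
  ]
}}

```text
time: 5.92
tool_pos: [0.5202, 0.215, 0.2717]
ee_rot: [3.142, 0.0, 2.194]
wrist_force: [0.5, -0.4, -2.2]
width: 0.0558
finger_force: 1.9
```

```bash
python3 br.py|tail -2
```

```text
(np.int64(57), array([203.05263158, 198.77192982]))
1.893371189944446 [-0.2432073  -0.2948136  -1.96821727] 5.975
```

Call:
{"api": "apply_moves", "payload": {
  "moves": [
    [[0,0,0,0,0.4046],[0,0,0,0,0.4046],[0,0,0,0,0.4046]]
  ]
}}

```text
time: 6.35
tool_pos: [0.5202, 0.2149, 0.2717]
ee_rot: [3.142, -0.0, 2.194]
wrist_force: [0.3, -0.3, -2.4]
width: 0.0561
finger_force: 1.3
```

```bash
python3 br.py|tail -2
```

```text
(np.int64(58), array([202.63793103, 198.62068966]))
1.270936606451869 [ 0.66178386 -0.81711181 -1.79075513] 6.4
```

It swung down and is still held. I'll firm up the grip and look.

Call:
{"api": "apply_moves", "payload": {
  "moves": [
    [[0,0,0,0,0.406],[0,0,0,0,0.406]]
  ]
}}

```text
time: 6.65
tool_pos: [0.5202, 0.2149, 0.2717]
ee_rot: [3.142, -0.0, 2.194]
wrist_force: [-0.9, -0.3, -2.0]
width: 0.0559
finger_force: 5.6
```

```bash
python3 look.py a4 180 200 140 150 100
```

```text
[0.5201566  0.21495606 0.27170695] [ 3.14146453e+00 -6.13244761e-05  2.19365578e+00] 6.75 0.055575727362009365 [-0.68172187 -0.09363083 -2.5767165 ] [-0.11392489  0.04303969 -0.01269768]
```

View pics/a4.png

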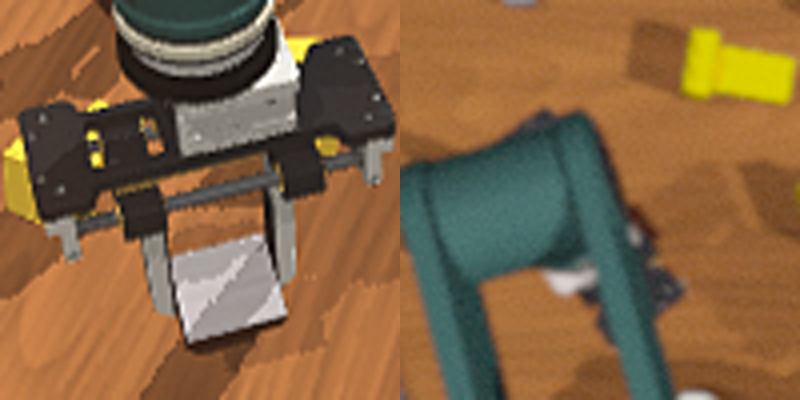

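The steel face now points up in the side crop, with corners near (170,262), (262,235), (287,315) and (192,343), so the shank hangs. I'll measure the tilt from the four corners.

```bash
python3 - <<'E'
from h import *
s,f=cam("side_a4")
im=s["image"][245:295,215:260]
p=np.array([(170,262),(262,235),(287,315),(192,343)],float);p=(p+.5)/4-.5+[180,200]
obj=np.array([(28,-24,0),(-28,-24,0),(-28,24,0),(28,24,0)],float)/1000
K=np.array([[f,0,s["cx"]],[0,f,s["cy"]],[0,0,1.]])
n,rv,tv,err=cv2.solvePnPGeneric(obj,p,K,None,flags=cv2.SOLVEPNP_IPPE)
for r,t,e in zip(rv,tv,err):
    R=s["R"].T@cv2.Rodrigues(r)[0];c=s["R"].T@(t.ravel()-s["t"])
    print("centre",c.round(4),"x",R[:,0].round(3),"normal",R[:,2].round(3),e)
E
```

```text
centre [0.5237 0.2001 0.0513] x [ 0.794  0.608 -0.   ] normal [-0.264  0.345  0.901] [0.07338878]
centre [0.5237 0.2004 0.0512] x [ 0.856  0.478 -0.196] normal [-0.238  0.701  0.672] [0.13491999]
```

```bash
python3 - <<'E'
from h import *
y=np.array([.812,.583,0])
for nm,X in [("tipL",np.array([.5202,.215,.0727])+.028*y),("tipR",np.array([.5202,.215,.0727])-.028*y)]+[(f"c{z}",np.array([.5202,.215,z])) for z in (.075,.09,.1)]:
    print(nm,((proj("side_a4",X)-[180,200])*4+1.5).round(0))
h=np.array([-.583,.812,0])
for tilt in (0,10,20,26,35):
  for zc in (.092,.1):
    t=np.radians(tilt);n=h*np.sin(t)+[0,0,np.cos(t)];m=h*np.cos(t)-np.array([0,0,np.sin(t)])
    c=np.array([.5202,.215,zc])
    print(tilt,zc,[((proj("side_a4",c+.028*sx*y+.024*sm*m)-[180,200])*4+1.5).round(0).tolist() for sx,sm in((1,-1),(-1,-1),(-1,1),(1,1))])
E
```

```text
tipL [173. 301.]
tipR [270. 275.]
c0.075 [222. 285.]
c0.09 [220. 269.]
c0.1 [219. 257.]
0 0.092 [[160.0, 246.0], [257.0, 221.0], [281.0, 288.0], [180.0, 315.0]]
0 0.1 [[159.0, 237.0], [257.0, 212.0], [281.0, 279.0], [179.0, 306.0]]
10 0.092 [[160.0, 242.0], [257.0, 217.0], [281.0, 292.0], [180.0, 319.0]]
10 0.1 [[158.0, 232.0], [256.0, 207.0], [281.0, 283.0], [179.0, 310.0]]
20 0.092 [[159.0, 238.0], [257.0, 213.0], [281.0, 295.0], [181.0, 322.0]]
20 0.1 [[158.0, 229.0], [257.0, 204.0], [280.0, 286.0], [179.0, 313.0]]
26 0.092 [[159.0, 237.0], [258.0, 212.0], [281.0, 296.0], [181.0, 323.0]]
26 0.1 [[158.0, 228.0], [257.0, 203.0], [280.0, 287.0], [179.0, 314.0]]
35 0.092 [[160.0, 236.0], [258.0, 211.0], [280.0, 297.0], [180.0, 323.0]]
35 0.1 [[158.0, 227.0], [258.0, 202.0], [279.0, 288.0], [179.0, 315.0]]
```

The tilt estimate is 15–20° short of upright, with the foot near the bench. I'll drag the pads along the lean direction (−tool x) under light grip and light pressure so the foot friction brings it upright.

Call:
{"api": "apply_moves", "payload": {
  "moves": [
    [[0,0,0.04,0,0.405],[0,0,0.08,0,0.405],[-0.1,0,0.1,0,0.405],[-0.2,0,0.11,0,0.405],[-0.3,0,0.12,0,0.405],[-0.4,0,0.13,0,0.405],[-0.45,0,0.14,0,0.405],[-0.45,0,0.14,0,0.405]]
  ]
}}

```text
time: 7.75
tool_pos: [0.5338, 0.1962, 0.2665]
ee_rot: [3.14, 0.002, 2.193]
wrist_force: [-1.7, -2.5, 5.0]
width: 0.0556
finger_force: 4.2
```

```bash
python3 look.py a5 180 200 140 150 100
```

```text
[0.53373476 0.19628041 0.26651574] [3.13985931e+00 2.15680090e-03 2.19337946e+00] 7.85 0.05597453046694496 [-0.56776761 -1.39371901  5.49577887] [-0.52510735  0.30491599  0.01766128]
```

View pics/a5.png

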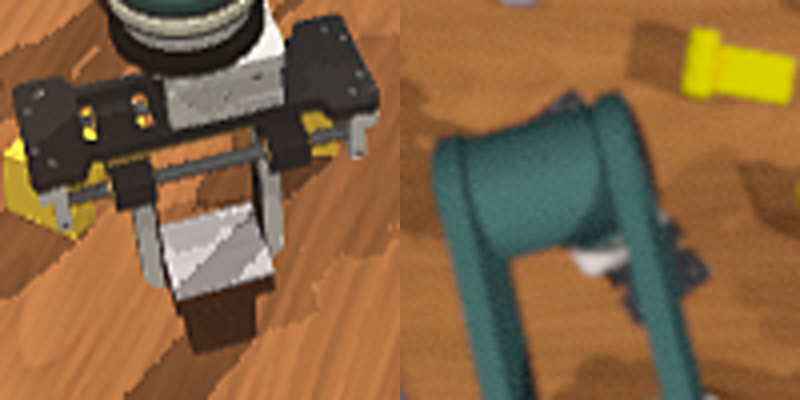

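The side crop shows the face up with corners near (165,230), (258,203), (273,268), (170,297), and the shank foot edge at (195,353)–(250,340). The stake is nearly upright. I'll check the lean.

```bash
python3 - <<'E'
from h import *
C=lambda c:((c[0]+.5)/4+179.5,(c[1]+.5)/4+199.5)
h=np.array([-.583,.812]);y=np.array([.812,.583]);o=np.array([.5337,.1962])
for nm,p,z in [("foot edge",(197,353),0),("foot edge",(250,340),0),("faceBL",(170,297),.092),("faceBR",(273,268),.092),("faceTL",(165,230),.092),("faceTR",(258,203),.092)]:
    X=onz("side_a5",*C(p),z);d=X[:2]-o;print(nm,X.round(4),"h",(d@h).round(4),"y",(d@y).round(4))
E
```

```text
foot edge [0.541 0.215 0.   ] h 0.011 y 0.0169
foot edge [0.5141 0.197  0.    ] h 0.0121 y -0.0155
faceBL [0.5384 0.2419 0.092 ] h 0.0343 y 0.0305
faceBR [0.492  0.2072 0.092 ] h 0.0333 y -0.0274
faceTL [0.5587 0.2009 0.092 ] h -0.0107 y 0.023
faceTR [0.5154 0.167  0.092 ] h -0.013 y -0.0318
```

Call:
{"api": "apply_moves", "payload": {
  "moves": [
    [[-0.1,0,0,0,0.405],[-0.2,0,0,0,0.405],[-0.2,0,0,0,0.405],[-0.2,0,-0.03,0,0.403],[-0.2,0,-0.03,0,0.395],[-0.2,0,-0.03,0,0.36],[-0.2,0,-0.03,0,0.2],[-0.2,0,-0.03,0,0.05],[-0.2,0,-0.03,0,0]]
  ]
}}

```text
time: 8.98
tool_pos: [0.5391, 0.1886, 0.2662]
ee_rot: [3.142, -0.0, 2.194]
wrist_force: [-0.5, -0.5, 0.4]
width: 0.087
finger_force: 0.0
```

```bash
python3 look.py a6 180 200 140 150 100
```

```text
[0.53910925 0.18857214 0.26619463] [ 3.14149865e+00 -7.08503465e-05  2.19368251e+00] 9.075 0.09310222338292987 [0.19295116 0.62249603 0.13995217] [-0.07152108  0.07287054 -0.00958287]
```

View pics/a6.png

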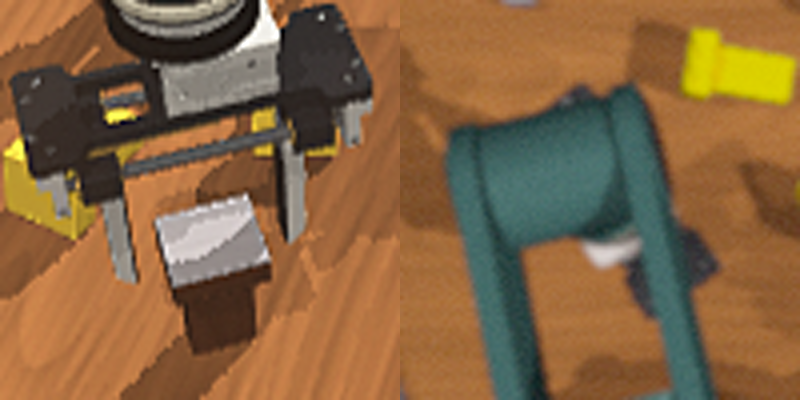

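The stake stands free and upright, with face corners at (155,217), (250,195), (270,265), (170,287) and the fingers clear. I'll measure its pose by casting the grey-face contour onto z=92 mm and the foot edge onto z=0.

```bash
python3 - <<'E'
from h import *
C=lambda c:((c[0]+.5)/4+179.5,(c[1]+.5)/4+199.5)
h=np.array([-.583,.812]);y=np.array([.812,.583]);o=np.array([.5391,.1886])
P=[]
for p in [(155,217),(250,195),(270,265),(170,287)]: P.append(onz("side_a6",*C(p),.092)[:2])
for p in [(195,354),(252,340)]: X=onz("side_a6",*C(p),0)[:2];print("foot",X.round(4),((X-o)@h).round(4),((X-o)@y).round(4))
P=np.array(P);print(P.round(4),"centre",P.mean(0).round(4),"rel h,y",((P.mean(0)-o)@h).round(4),((P.mean(0)-o)@y).round(4))
a=P[0]-P[1]+P[3]-P[2];b=P[3]-P[0]+P[2]-P[1];print("xdir deg",np.degrees(np.arctan2(a[1],a[0])),"hdir",np.degrees(np.arctan2(b[1],b[0])),np.linalg.norm(a)/2,np.linalg.norm(b)/2)
# contour of grey face
im=cv2.resize(np.load("side_a6.npz")["image"][240:275,214:252],None,fx=8,fy=8,interpolation=2).astype(int)
m=((im.max(2)-im.min(2)<30)&(im.max(2)>100)).astype(np.uint8)
cs=max(cv2.findContours(m,0,2)[0],key=cv2.contourArea);M=cv2.moments(cs);c=((M["m10"]/M["m00"]+.5)/8-.5+214,(M["m01"]/M["m00"]+.5)/8-.5+240)
X=onz("side_a6",*c,.092);print("contour centre",c,X.round(4),cv2.contourArea(cs)/64)
E
```

```text
foot [0.5418 0.216 ] 0.0206 0.0182
foot [0.5129 0.1966] 0.0218 -0.0166
[[0.5677 0.194 ]
 [0.5218 0.1629]
 [0.4943 0.2058]
 [0.5409 0.2359]] centre [0.5312 0.1997] rel h,y 0.0136 0.0
xdir deg 33.47693682374343 hdir 122.6436002633431 0.0554679867838787 0.050353627766099515
contour centre (232.37967240718103, 259.8188524663838) [0.5312 0.2001 0.092 ] 434.59375
```

Call:
{"api": "apply_moves", "payload": {
  "moves": [
    [[0,0,-1.0,0,0],[0.1,0,-1.2,1,0],[0.27,0,-1.2,2,0],[0.27,0,-1.2,3,0],[0.27,0,-1.2,4,0],[0.27,0,-1.2,5,0],[0.27,0,-1.2,6,0],[0.27,0,-1.2,7,0],[0.27,0,-1.2,8,0],[0.27,0,-1.2,9,0]]
  ]
}}

```text
time: 10.32
tool_pos: [0.5312, 0.1995, 0.3262]
ee_rot: [-3.142, -0.0, 0.617]
wrist_force: [0.3, 0.6, -0.0]
width: 0.094
finger_force: 0.0
```

Call:
{"api": "apply_moves", "payload": {
  "moves": [
    [[0,0,0,0,0],[0,0,0,0,0]]
  ]
}}

```text
time: 10.58
tool_pos: [0.5312, 0.1995, 0.3262]
ee_rot: [-3.141, -0.0, 0.625]
wrist_force: [-0.4, -0.6, 0.4]
width: 0.0941
finger_force: 0.0
```

```bash
cat > face.py <<'E'
from h import *
from bench import snapshot,telemetry
s=snapshot("side");np.savez("side_b.npz",**s)
im=cv2.resize(s["image"][240:275,214:252],None,fx=8,fy=8,interpolation=2).astype(int)
m=((im.max(2)-im.min(2)<30)&(im.max(2)>100)).astype(np.uint8)
cs=max(cv2.findContours(m,0,2)[0],key=cv2.contourArea);M=cv2.moments(cs);c=((M["m10"]/M["m00"]+.5)/8-.5+214,(M["m01"]/M["m00"]+.5)/8-.5+240)
print(c,onz("side_b",*c,.092).round(4),cv2.contourArea(cs)/64)
o=telemetry.get_obs();print(o["tool_pos"],o["ee_rot"],o["joint_positions"].round(2))
E
python3 face.py
```

```text
(233.08380891490165, 254.5826718100992) [0.5351 0.1859 0.092 ] 682.7578125
[0.5312283  0.19951599 0.32616856] [-3.14148404e+00 -4.25035847e-05  6.24767852e-01] [0.26 0.15 1.45 0.   1.53 1.21]
```

The contour now includes a finger, so I'm keeping the earlier centre, since nothing has touched the stake. Descend and grip the head across its 48 mm side.

Call:
{"api": "apply_moves", "payload": {
  "moves": [
    [[0,0,0.5,0,0],[0,0,1.02,0,0],[0,0,1.02,0,0.3],[0,0,1.02,0,0.65],[0,0,1.02,0,0.65],[0,0,1.02,0,0.65],[0,0,1.02,0,0.65]]
  ]
}}

```text
time: 11.5
tool_pos: [0.5314, 0.1995, 0.2759]
ee_rot: [3.141, -0.001, 0.623]
wrist_force: [1.4, -1.6, 1.7]
width: 0.0481
finger_force: 29.9
```

Call:
{"api": "apply_moves", "payload": {
  "moves": [
    [[0,0,-0.5,0,0.65],[0,0,-1.3,0,0.65],[0,0,-2.2,0,0.65],[0,0,-3.1,0,0.65],[0,0,-3.8,0,0.65],[0,0,-4.2,0,0.65],[0,0,-4.2,0,0.65]]
  ]
}}

```text
time: 12.38
tool_pos: [0.5311, 0.1995, 0.4869]
ee_rot: [3.14, -0.003, 0.623]
wrist_force: [-0.6, -0.2, -1.7]
width: 0.0479
finger_force: 29.8
```

Call:
{"api": "apply_moves", "payload": {
  "moves": [
    [[-0.2,0.4,0,-0.3,0.65],[-0.6,1.1,0,-0.8,0.65],[-1.0,2.0,0,-1.4,0.65],[-1.5,2.9,0,-2.1,0.65],[-2.0,3.9,0,-2.8,0.65],[-2.5,4.9,0,-3.5,0.65],[-3.0,5.9,0,-4.2,0.65],[-3.5,6.7,0,-4.8,0.65],[-3.86,7.44,0,-5.27,0.65],[-3.86,7.44,0,-5.27,0.65]]
  ]
}}

```text
time: 13.62
tool_pos: [0.5917, -0.2184, 0.4813]
ee_rot: [-3.136, -0.002, 1.538]
wrist_force: [-0.2, 1.0, -1.8]
width: 0.0474
finger_force: 29.8
```

```bash
python3 - <<'E'
from bench import telemetry, snapshot
import cv2,numpy as np
I=[]
for n,x,y in(("side",225,60),("top",270,110)):
    s=snapshot(n);np.savez(f"{n}_c.npz",**s);I.append(cv2.resize(s["image"][y:y+140,x:x+100,::-1],(400,560),interpolation=2))
cv2.imwrite("pics/c.png",np.hstack(I))
o=telemetry.get_obs();print(o["tool_pos"],o["ee_rot"],o["time"],o["width"])
E
```

```text
[ 0.59162945 -0.21549495  0.48290337] [-3.13821005e+00 -2.30175353e-03  1.54157354e+00] 13.725 0.0480184918140295
```

View pics/c.png

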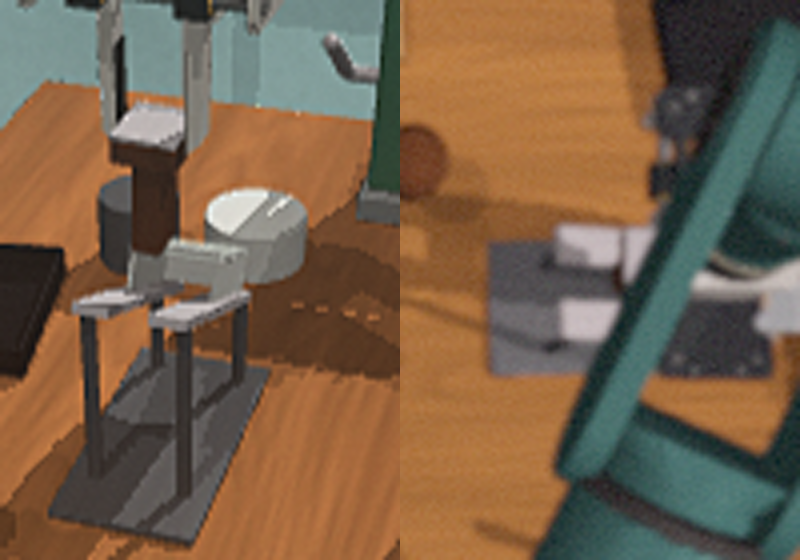

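The view shows the stake hanging upright in the grip: head at (148,125), shank bottom near (152,250), above the rack. The rails' upper-end corners are visible at (73,303), (190,325) in the side crop and (155,228), (160,340) in the top crop. I'll do the second rack measurement from these.

```bash
python3 - <<'E'
from h import *
S=lambda c:((c[0]+.5)/4+224.5,(c[1]+.5)/4+59.5)
T=lambda c:((c[0]-400+.5)/4+269.5,(c[1]+.5)/4+109.5)
for nm,a,b in [("farout",(555,227),(73,303)),("nearin",(560,300),(150,318)),("nearout",(560,340),(190,325))]:
    X,e=tri("top_c",T(a),"side_c",S(b));print(nm,X.round(4),round(e,4))
# edges in the top view, columns across the rails near upper end (z~.172): intensity profile
g=np.load("top_c.npz")["image"].astype(float).mean(2)
prof=g[162:200,412:418].mean(1) if 0 else g[160:200,311:318].mean(1)
gr=np.gradient(cv2.GaussianBlur(prof[:,None],(1,3),0).ravel())
for i in np.argsort(-abs(gr))[:8]: print(160+i,gr[i].round(1),onz("top_c",314,160+i,.172)[:2].round(4))
s,f=cam("side_c")
# shank of held stake: wood mask rows
im=s["image"][105:123,250:275].astype(int);m=(im[...,0]<110)&(im[...,0]-im[...,2]>25)
for r in range(0,18,2):
    c=np.where(m[r])[0]; print(105+r,c.min()+250 if c.size else None,c.max()+250 if c.size else None)
y=np.array([1,-.03,0]);x=np.array([.03,1,0]);o=np.array([.5917,-.2155,.208])
for sx in(-1,1):
  for sy in(-1,1): print("foot corner pred",sx,sy,proj("side_c",o+.02*sx*x+.011*sy*y).round(1))
E
```

```text
farout [ 0.6356 -0.1615  0.179 ] 0.0011
nearin [ 0.5791 -0.164   0.1752] 0.002
nearout [ 0.5486 -0.1627  0.1758] 0.0011
185 30.5 [ 0.5789 -0.1778]
184 30.4 [ 0.582  -0.1779]
166 29.8 [ 0.6381 -0.18  ]
194 -29.0 [ 0.5511 -0.1767]
195 -26.5 [ 0.548  -0.1766]
165 23.3 [ 0.6413 -0.1801]
176 -21.2 [ 0.6069 -0.1788]
167 21.1 [ 0.635  -0.1798]
105 268 268
107 258 269
109 258 267
111 258 268
113 258 268
115 258 268
117 258 268
119 258 266
121 258 265
foot corner pred -1 -1 [268.8 116.7]
foot corner pred -1 1 [261.7 115.6]
foot corner pred 1 -1 [264.2 123.4]
foot corner pred 1 1 [257.  122.2]
```

Call:
{"api": "apply_moves", "payload": {
  "moves": [
    [[0,0.025,0.2,0,0.65],[0,0.025,0.5,0,0.65],[0,0.025,0.8,0,0.65],[0,0.025,1.0,0,0.65],[0,0.025,1.0,0,0.65]]
  ]
}}

```text
time: 14.35
tool_pos: [0.5926, -0.2151, 0.4335]
ee_rot: [-3.139, -0.001, 1.543]
wrist_force: [-0.7, -0.1, -1.3]
width: 0.0478
finger_force: 29.8
```

Call:
{"api": "apply_moves", "payload": {
  "moves": [
    [[0,0,0.3,0,0.65],[0,0,0.6,0,0.65],[0,0,0.9,0,0.65],[0,0,1.0,0,0.65],[0,0,1.0,0,0.65]]
  ]
}}

```text
time: 14.98
tool_pos: [0.5927, -0.2153, 0.3844]
ee_rot: [-3.141, -0.001, 1.543]
wrist_force: [-0.4, -0.3, -2.2]
width: 0.0476
finger_force: 29.8
```

Call:
{"api": "apply_moves", "payload": {
  "moves": [
    [[0,0,0.08,0,0.65],[0,0,0.14,0,0.65],[0,0,0.18,0,0.65],[0,0,0.18,0,0.65]]
  ]
}}

```text
time: 15.48
tool_pos: [0.5927, -0.2153, 0.376]
ee_rot: [-3.141, -0.0, 1.543]
wrist_force: [0.5, 0.7, -2.5]
width: 0.0478
finger_force: 29.8
```

Call:
{"api": "apply_moves", "payload": {
  "moves": [
    [[0,0,0.04,0,0.65],[0,0,0.06,0,0.65],[0,0,0.06,0,0.49],[0,0,0.06,0,0.4],[0,0,0.06,0,0.2],[0,0,0.06,0,0],[0,0,0.06,0,0],[0,0,0.06,0,0]]
  ]
}}

```text
time: 16.48
tool_pos: [0.5927, -0.2152, 0.3731]
ee_rot: [-3.142, -0.0, 1.543]
wrist_force: [0.6, -0.8, 0.1]
width: 0.092
finger_force: 0.0
```

Call:
{"api": "apply_moves", "payload": {
  "moves": [
    [[0,0,-0.5,0,0],[0,0,-1.5,0,0],[0,0,-2.5,0,0],[0,0,-3.0,0,0],[0,0,-3.0,0,0]]
  ]
}}

```text
time: 17.1
tool_pos: [0.5924, -0.2151, 0.5263]
ee_rot: [3.136, 0.002, 1.543]
wrist_force: [1.4, -0.4, 0.8]
width: 0.094
finger_force: 0.0
```

```bash
python3 - <<'E'
from h import *
from bench import snapshot
s=snapshot("side");np.savez("side_d.npz",**s)
a=s["image"].astype(int);b=np.load("side0.npz")["image"].astype(int)
# brown (stake wood) pixels in rack region that were not brown before
br=lambda p:(p[...,0]<125)&(p[...,0]-p[...,2]>22)&(p[...,1]<75)
m=br(a)&~br(b);m=m[100:200,225:320].astype(np.uint8)
n,l,st,ce=cv2.connectedComponentsWithStats(m)
for i in range(1,n):
    if st[i,4]>8: print(st[i],ce[i]+[225,100])
e=np.array([.593,-.214,.155]);seat=np.array([.5905,-.214-.118*np.cos(np.radians(25)),.105])
d=np.array([-.026,-1,0]);nrm=np.array([-.01,-np.sin(np.radians(25)),np.cos(np.radians(25))])
print("seat",seat.round(3),"seat px",proj("side_d",seat),"face",proj("side_d",seat+.022*nrm),"foot",proj("side_d",seat-.07*nrm),"mid shank",proj("side_d",seat-.035*nrm))
print("if stuck at entry: neck,foot",proj("side_d",e),proj("side_d",e-.07*nrm))
E
```

```text
[39 27 14  7 64] [270.609375 129.5625  ]
[41 45  3  9 17] [267.29411765 149.35294118]
[48 47  3  6 13] [273.69230769 149.15384615]
seat [ 0.59  -0.321  0.105] seat px [273.41949983 131.75488424] face [274.34603248 125.04851432] foot [270.5398453  152.59821706] mid shank [271.96684967 142.26936454]
if stuck at entry: neck,foot [262.56863221 135.37068255] [259.61063307 158.23665134]
```

```bash
python3 - <<'E'
from h import *
from bench import telemetry
a=np.radians(25);seat=np.array([.5902,-.321,.105]);d=np.array([-.026*np.cos(a),-np.cos(a),-np.sin(a)]);n=np.array([-.01,-np.sin(a),np.cos(a)]);y=np.array([1,-.026,0])
for off in(0,-.012,-.03):
    c=seat+off*d;print(off,"head uphill face centre",proj("side_d",c-.028*d+.0095*n).round(1),"L/R",[proj("side_d",c-.028*d+.0095*n+k*.024*y)[0].round(1) for k in(1,-1)],"shank face low",proj("side_d",c-.02*d-.06*n).round(1))
im=np.load("side_d.npz")["image"].astype(int);b=np.load("side0.npz")["image"].astype(int)
m=abs(im-b).sum(2)[105:160,255:295]>60
for r in range(0,55,2): print(105+r,"".join("#" if v else "." for v in m[r]))
print(telemetry.get_obs()["time"])
E
```

```text
0 head uphill face centre [271.5 129.6] L/R [np.float64(264.4), np.float64(278.7)] shank face low [269.3 150.5]
-0.012 head uphill face centre [270.4 129.9] L/R [np.float64(263.3), np.float64(277.7)] shank face low [268.3 151. ]
-0.03 head uphill face centre [268.8 130.4] L/R [np.float64(261.6), np.float64(276.1)] shank face low [266.6 151.8]
105 ........................................
107 ........................................
109 ........................................
111 ........................................
113 ........................................
115 ........................................
117 ........................................
119 ......................................##
121 ........................................
123 ........................................
125 ..........#.###########.................
127 .........###########.#..................
129 .........##############.................
131 ..........#############.................
133 ..............########..................
135 .............##.........................
137 ........................................
139 ........................................
141 ...................###..................
143 ............##....###...................
145 ............##.....##...................
147 ............##....###...................
149 ............##....###...................
151 ...........###....##....................
153 ............#...........................
155 ........................................
157 ........................................
159 ........................................
17.15
```

Call:
{"api": "apply_moves", "payload": {
  "moves": [
    [[0.6,0,0,0,0],[1.4,0,0,0,0],[2.4,0,0,0,0],[3.4,0,0,0,0],[4.4,0,0,0,0],[5.4,0,0,0,0],[6,0,0,0,0],[6,0,0,0,0],[6,0,0,0,0]]
  ]
}}

```text
time: 18.27
tool_pos: [0.6014, 0.0841, 0.5214]
ee_rot: [-3.139, 0.001, 1.542]
wrist_force: [-0.1, -0.5, 0.1]
width: 0.0938
finger_force: 0.0
```

```bash
python3 - <<'E'
from h import *
from bench import snapshot,telemetry
s=snapshot("top");np.savez("top_e.npz",**s);q=snapshot("side");np.savez("side_e.npz",**q)
im=s["image"].astype(int);b=np.load("top0.npz")["image"].astype(int)
m=abs(im-b).sum(2)[160:205,300:380]>45
for r in range(0,45,1): 
    if m[r].any(): print(160+r,"".join("#" if v else "." for v in m[r]))
a=np.radians(25);seat=np.array([.5902,-.321,.105]);d=np.array([-.026*np.cos(a),-np.cos(a),-np.sin(a)]);n=np.array([-.01,-np.sin(a),np.cos(a)]);y=np.array([1,-.026,0])
for off in(0,-.012,-.03): print(off,[proj("top_e",seat+off*d+sx*.028*d+sy*.024*y+.022*n).round(1).tolist() for sx in(-1,1) for sy in(1,-1)])
print(abs(q["image"].astype(int)-np.load("side_d.npz")["image"])[120:160,260:285].sum(2).max(),telemetry.get_obs()["time"])
E
```

```text
160 .........#......................................................................
164 ..#.............................................................................
166 ...........................................................................#....
168 ..........................................................#.....................
174 ...........................................#....................................
175 ..................................................#.............................
176 .................................................###............................
177 ..................................................##.............#..............
178 ..................................................##..##..#....................#
179 .............................###..................#....####......#..............
180 .............................#####...............##...##.##.....................
181 ................................###.....####.....###..###.#.....................
182 ...............................####..########....##...#.###.................
[... 289 characters left out ...]
...............#........####...##.#....................
187 ..................................................###...........................
188 ..................................................###...........................
194 .........#......................................................................
197 .............................................................................#..
204 ......................................#..#......................................
0 [[351.6, 174.4], [352.0, 189.3], [365.2, 175.5], [365.6, 190.2]]
-0.012 [[348.7, 174.1], [349.0, 189.1], [362.3, 175.3], [362.7, 190.0]]
-0.03 [[344.2, 173.7], [344.4, 188.9], [358.0, 174.9], [358.3, 189.7]]
85 18.375
```

```bash
python3 - <<'E'
import numpy as np
from bench import ticket,snapshot
br=lambda p:(p[...,0]<125)&(p[...,0]-p[...,2]>22)&(p[...,1]<75)
f=lambda im:np.argwhere(br(im.astype(int)[120:137,262:282])).mean(0)
d,e,g=[f(np.load(n)["image"]) for n in("side_d.npz","side_e.npz")]+[f(snapshot("side")["image"])]
print(d,e,g)
if np.abs(g-e).max()<.4: print(ticket.close_job())
E
```

```text
[10.23076923  8.56410256] [10.23376623  8.64935065] [10.23376623  8.64935065]
the job is handed in; nothing more can be done
None
```

The stake stood upright and let go on the bench, then was re-gripped by the head and lowered into the rack. It has slid down to the seat (within about 4 mm by the last images) and is at rest with the gripper clear; the job is handed in, but no verdict came back.

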